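# Feel the jaw gap with a taper blade after a puff of air

### The job

Blow the filings out of the little jaws first: press the red cap of the clamped air duster fully down and let it spring back up. Then take the red-handled taper blade from its wooden holder and slide it, upright and point first, down between the two steel jaws until it drags snugly, the sprung jaw pushed back only about a millimetre (not rammed in), and finish while still gripping it there, at that depth, keeping still. Leave the pliers, the tray and the jar where they are.

Things in the scene. Friction and masses are not known exactly. Their poses are not given: they have to be found in the camera images.
- jaw_mouth (a point): middle of the funnel mouth between the two upright steel jaws, 125 mm above the bench, fixed. Axes of the fixture: z up, x across the gap from the set jaw (brass screw knob) to the sprung jaw, y along the 44 mm wide gap towards the duster can. The funnel is 20 mm wide in x and narrows within 10 mm of depth to a parallel gap of 4 to 5.5 mm (differs each time), free for 70 mm more below
- fixture: aluminium base plate 130 (x) x 215 (y) x 12 mm, fixed, reaching from y -45 to +170 mm; origin on the bench straight below the jaw mouth, axes as there. Can axis at y +115 mm. The grey head with both jaws (132 x 46 mm, ends 95 mm, jaws 125 mm tall) floats in x by up to 6 mm either way on soft springs (0.3 N per mm), so it centres itself on the blade
- sprung_jaw (a joint): how far the sprung jaw (+x side) is pushed back by the blade, m: 0 at rest, 0.005 at its stop. Spring: 2.1 N at first touch plus 3.5 N per mm. Friction about 0.6 (0.5 to 0.7), so pushing the blade down takes 2 to 3 N when the jaw starts to give, 6 to 8 N at 1 mm and 9 to 14 N at 2 mm. Snug means 0.4 to 2.2 mm
- sprung_jaw_edge (a point): inner upper edge of the sprung jaw at the foot of the funnel, mid width, 115 mm above the bench; moves with the jaw
- cap (a joint): travel of the duster's red cap, m: 0 up, 0.006 fully down; about 1.5 N to start, 5 N when fully down; springs back by itself
- cap_top (a point): centre of the flat top of the round red cap, 30 mm in diameter, on the white canister (52 mm in diameter) clamped upright on the base plate; 168 mm above the bench when up. A thin nozzle tube runs from it towards the jaws
- gauge_grip (a point): middle of the red handle of the taper blade, the point to grip. Handle 14 mm (x) x 26 mm (y), reaching 27 mm below to 22 mm above this point, z up along it. Under it a black guard 20 (x) x 34 (y) x 5 mm, underside 32 mm below this point, then the steel blade. Starts upright in the holder, 122 mm above the bench
- gauge_tip (a point): middle of the blade's lower end, 112 mm below the grip point; axes as the handle's
- gauge: taper blade and handle, about 70 g; origin at the blade's tip, z up. Blade 20 mm wide (y), 80 mm long, thickness (x) growing evenly from 3 mm at the tip to 8.3 mm under the guard. Starts with its guard resting on the holder's top and the blade loose in the slot (1.3 mm play in x, 2 mm in y), tip 10 mm above the bench. Goes into the jaws either way round (half turn about z)
- set_jaw: the jaw on the -x side of the gap, set by its screw, does not give; origin on the bench below the jaws, not on the jaw itself
- holder: wooden block 56 x 56 mm, 90 mm tall, fixed, with the slot that holds the blade; origin at the centre of its underside on the bench. It stands on the left or right of the fixture
- tray: white ceramic tray 100 x 80 x 22 mm with rings, bystander; origin under its centre
- pliers_a: red-handled long-nosed pliers lying flat, about 135 x 57 x 13 mm, bystander; origin under the pivot
- pliers_b: red-handled short-nosed pliers lying flat, about 120 x 57 x 13 mm, bystander; origin under the pivot
- jar: amber glass jar with black lid, 52 mm in diameter, 50 mm tall, bystander; origin under its centre

How it is judged:
By the outcome, as a careful person would: the job done as asked, in the order asked, and still so for the second after the job is handed in, while the arm keeps its last pose, push and grip.
It also fails if it takes over 46 s, if anything falls off the work surface, if the arm or the gripper's body presses on something with over 40 N, if the wrist force passes 120 N, or if a joint passes its speed limit or range.

### The arm

A 7-joint arm with a two-finger parallel gripper is mounted at the origin on the work surface. World frame = base frame: x ahead of the robot, y to its left, z up, the work surface at z = 0. Lengths are in m, angles in degrees, forces in N, time in s.
With the tool pointing down it reaches from about 0.425 to 0.825 m from the base axis. Payload 3.6 kg.
Tool frame: the origin (TCP) lies midway between the tips of the shut fingers; the grasp point (between the pads) lies 19 mm behind it; y points along the fingers, z is the direction in which the jaws open and shut, and the axes are right-handed (so a half turn about y gives the same grasp; the last joint's range is limited). The gripper opens to 85 mm and grips with 20 to 120 N. Pads are 22 mm wide; open, the fingers measure 114 mm over their backs; the gripper's body (76 mm by 85 mm) begins 54 mm behind the grasp point. The pads swing forward as they close: fully open they stand 13 mm farther back than shut.
Start: joints at [-65.861, 35.231, -0.722, 81.555, 0.464, 63.22, -2.315], TCP at [0.281, 0.586, 0.231] pointing down, gripper open.
Joint ranges: [-178.69, 178.69], [-17.37, 117.87], [-77.05, 75.6], [15.02, 138.74], [-78.02, 258.01], [0.78, 113.62], [-162.83, 162.83]. Speed limits (degrees/s): [159.86, 159.86, 180, 180, 180, 180, 180].

### API

Orientations are given as a 3x3 rotation matrix whose columns are the frame's x, y, z axes.
In Python, from bench import manip gives the robot as it stands.
- The arm moves only by the tool step_arm, never from a script. Its argument "deltas" is a list of rows, each a list of 3 entries, a list of its own where there are three numbers: the finger opening in mm, from 0 to 85.4, then the shift along the tool's x, y, z scaled (see below), then the turn, a rotation vector about the tool's x, y, z scaled (see below). A call has exactly 8 rows; each row shifts and turns the commanded pose from where the row before left it, along the tool's axes as they then stand; what a row does not reach is not made up. The controller multiplies each number of a shift by 0.3 m and each number of a turn by 180 degrees. A row lasts 1/8 s, in which the tool goes at most 62.5 mm and 10.7 degrees, less where a joint would pass 70% of its speed; a pose out of reach is approached as far as the arm can. A call with a number of a shift or a turn outside -1 to 1 is refused whole. A call with a gripper value outside its range is refused whole. The fingers move at their own pace and stop on an object; "squeeze" is the grip in N (left out, the last holds). Time passes only in rows, so rows that do not move let the fingers close, or fill a call up. It gives the time, the measured TCP pose, the force and the opening at its end, in the units of the state.
- manip.get_state(): the state, without advancing time (a new reading comes with each control period).
- manip.camera(name): name is "scene" or "top" or "wrist"; returns a dict with "image" (420x560x3 uint8, red, green, blue), "K" (3x3 intrinsics, pixels), "dist_coeffs" ([k1, k2, p1, p2, k3] as OpenCV has them; the pictures are not rectified), "world_from_camera" (4x4, takes a point from camera to world coordinates); the wrist camera has in their place "tool_from_camera" (4x4, takes a point from camera to tool coordinates, whose origin is the TCP and whose axes are the tool frame's). Camera axes: x right, y down, z forward; pixel columns grow to the right and rows downward; lengths in m; the calibration is good to about 2 mm. A picture is of the moment at which its call begins: read the wrist's pose just before it. There is no depth.
- manip.finish_job(): hands the job in, once; it reports no verdict.
The state is a dict: "time": time; "joint_positions": joint angles; "qvel": joint speeds; "effort": joint torques, N m; "ee_pos": TCP position; "orientation": TCP orientation; "ft_force": force on the tool from outside, world axes, zero at the start; "wrist_torque": the same for the moment, N m; "gripper_width": finger opening in m.
Only numpy, scipy, OpenCV 4.12 (cv2) and the standard library are available. Lean on these libraries where they do the work, as an engineer would, in place of code of your own. Each camera call takes 0.05 s, during which the arm holds its last target.

## Working session

There is one attempt and no reset: what is moved stays moved. The work goes in short steps, Python scripts to look and compute and a tool call to move; the robot and the scene stay as the last step left them, time stands still between calls to the robot, and variables do not carry over. Pictures are saved under pics/ and viewed, and the job is handed in when it is done.

Besides the shell and the picture viewer there is one more tool, called after "Request:" by a JSON object that holds its "api" and its "payload", one argument or row to a line. step_arm: Moves the arm, as the interface text tells. Shifts and turns lie within -1 to 1; 1 stands for 0.3 m of shift or 180 degrees of turn. Its arguments: {"type":"object","properties":{"deltas":{"type":"array"},"squeeze":{"type":"number"}},"required":["deltas"]}

```bash
mkdir -p pics; ls; python3 - <<'E'
from bench import manip
import cv2,pickle
s=manip.get_state()
for k in s: print(k,s[k])
for n in("scene","top","wrist"):
    c=manip.camera(n); pickle.dump(c,open(f"pics/{n}0.pkl","wb"))
    cv2.imwrite(f"pics/{n}0.png",c["image"][:,:,::-1])
    print(n,c["K"],c["dist_coeffs"],c.get("world_from_camera",c.get("tool_from_camera")))
E
```

```text
pics
time 0.0
joint_positions [-65.86207692  35.29069632  -0.72446738  81.6426605    0.46388698
  63.22093754  -2.31601062]
qvel [ 0.04872271  0.01529086 -0.08327927 -0.03311238 -0.01887984  0.05754909
  0.00215286]
effort [-2.51027577e-04 -4.69197178e+01  2.58891983e-01 -1.71035403e+01
  9.92440386e-03  9.51598515e-03  5.29018450e-06]
ee_pos [0.28106876 0.58521761 0.23011397]
orientation [[ 9.01436379e-01 -1.12585620e-03  4.32910138e-01]
 [-4.32911601e-01 -2.39133192e-03  9.01433207e-01]
 [ 2.03476629e-05 -9.99996507e-01 -2.64302980e-03]]
ft_force [-0.50592803 -0.14489081 -0.64897629]
wrist_torque [ 0.06206134  0.02717879 -0.00629562]
gripper_width 0.08565542777256788
scene [[441.86816069   0.         282.6177093 ]
 [  0.         441.86816069 208.20417912]
 [  0.           0.           1.        ]] [-0.07086181  0.          0.          0.          0.        ] [[ 0.6148822   0.60807105 -0.50216479  1.12366284]
 [ 0.78844293 -0.46055022  0.40773918 -0.43226063]
 [ 0.01666228 -0.64663984 -0.76261346  0.93983774]
 [ 0.          0.          0.          1.        ]]
top [[494.4307678    0.         270.99715627]
 [  0.         494.4307678  214.41466227]
 [  0.           0.           1.        ]] [-0.06858101  0.          0.          0.          0.        ] [[-0.02096266 -0.98586707  0.1662128   0.38391713]
 [-0.99970494  0.01862873 -0.01558861 -0.00572596]
 [ 0.01227196 -0.16649053 -0.98596668  1.27228577]
 [ 0.          0.          0.          1.        ]]
wrist [[302.22858648   0.         277.86856737]
 [  0.         302.22858648 209.92877872]
 [  0.           0.           1.        ]] [-0.05916432  0.          0.          0.          0.        ] [[-2.05878927e-04  9.49494796e-01  3.13782710e-01 -8.05335860e-02]
 [ 2.85597747e-05 -3.13782711e-01  9.49494818e-01 -1.43082770e-01]
 [ 9.99999978e-01  2.04442537e-04  3.74838902e-05  5.39762499e-04]
 [ 0.00000000e+00  0.00000000e+00  0.00000000e+00  1.00000000e+00]]
```

View pics/scene0.png

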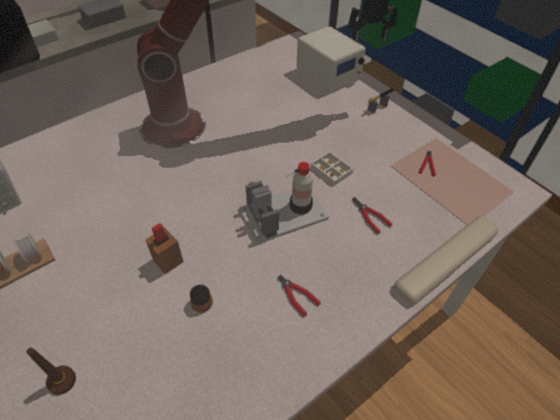

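View pics/top0.png

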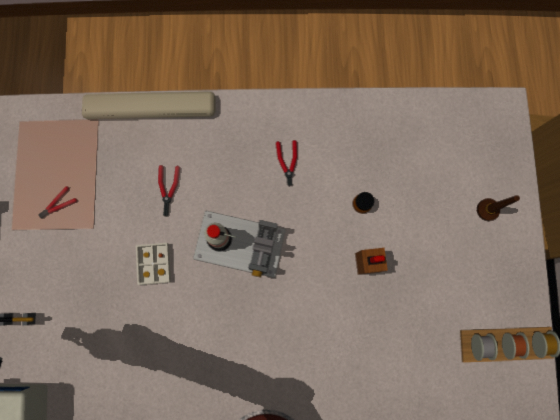

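View pics/wrist0.png

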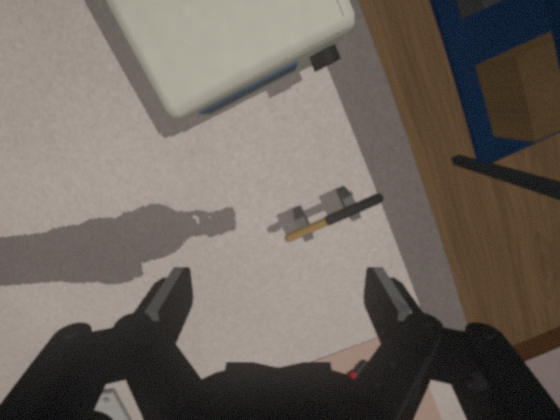

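The top view shows the cap at about (214,232), the jaws at (264,246), the holder with its red handle at (376,260), and the jar at (364,203). I'll zoom in on these and measure.

```bash
python3 - <<'E'
import cv2
a=cv2.imread("pics/top0.png")[190:290,180:310]; b=cv2.imread("pics/top0.png")[190:290,330:410]
cv2.imwrite("pics/tz.png",cv2.resize(a,None,fx=6,fy=6,interpolation=cv2.INTER_CUBIC))
a=cv2.imread("pics/scene0.png")[150:280,130:340]
cv2.imwrite("pics/sz.png",cv2.resize(a,None,fx=3.8,fy=3.8,interpolation=cv2.INTER_CUBIC))
cv2.imwrite("pics/hz.png",cv2.resize(b,None,fx=6,fy=6,interpolation=cv2.INTER_CUBIC))
E
```

```text
(no output)
```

View pics/tz.png

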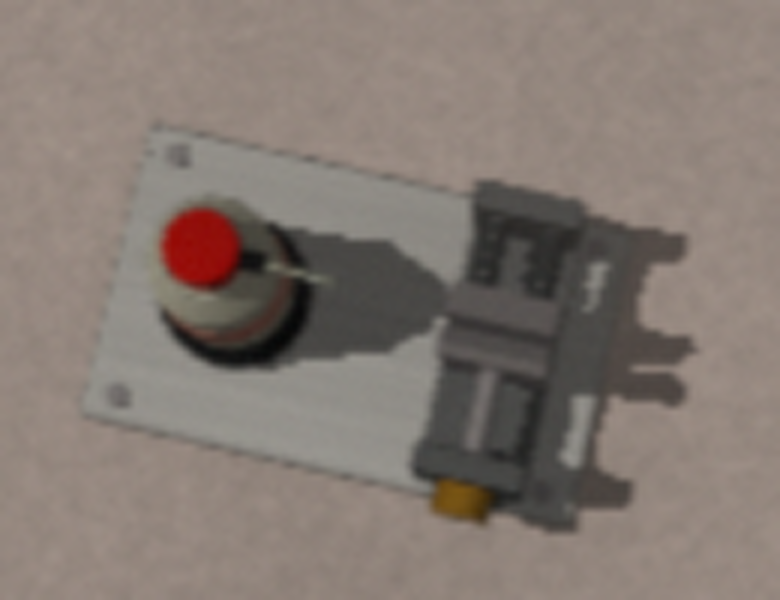

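View pics/sz.png

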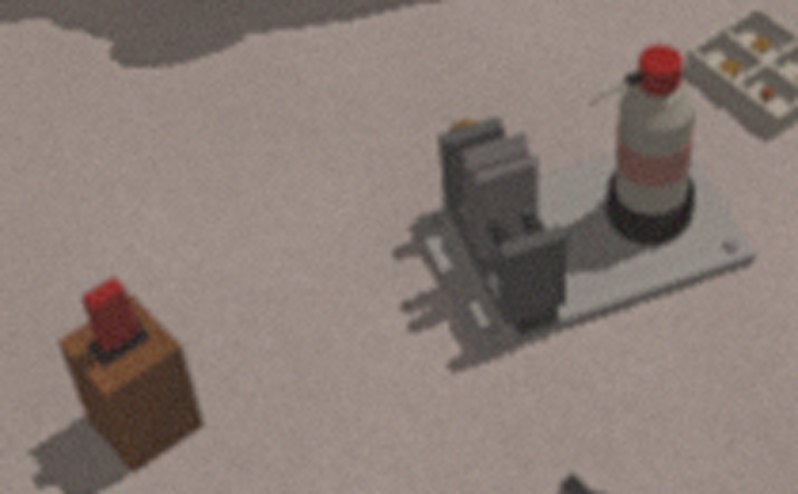

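View pics/hz.png

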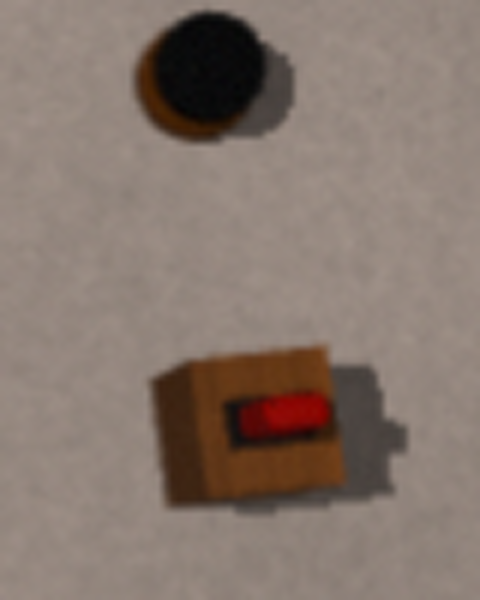

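```bash
cat > h.py <<'E'
import cv2,pickle,numpy as np
from bench import manip
def ray(c,uv,T=None):
    T=np.array(c["world_from_camera"]) if T is None else T
    p=cv2.undistortPoints(np.array(uv,float).reshape(-1,1,2),np.array(c["K"]),np.array(c["dist_coeffs"])).reshape(-1,2)
    d=np.c_[p,np.ones(len(p))]@T[:3,:3].T
    return T[:3,3],d
def plane(c,uv,z,T=None):
    o,d=ray(c,uv,T); t=(z-o[2])/d[:,2]; return o+d*t[:,None]
def wristT(c,s):
    A=np.eye(4);A[:3,:3]=s["orientation"];A[:3,3]=s["ee_pos"]
    return A@np.array(c["tool_from_camera"])
def project(c,P,T=None):
    T=np.array(c["world_from_camera"]) if T is None else T
    I=np.linalg.inv(T); r,_=cv2.Rodrigues(I[:3,:3])
    return cv2.projectPoints(np.array(P,float).reshape(-1,1,3),r,I[:3,3],np.array(c["K"]),np.array(c["dist_coeffs"]))[0].reshape(-1,2)
def redmask(im):
    h=cv2.cvtColor(im,cv2.COLOR_RGB2HSV)
    return (((h[...,0]<8)|(h[...,0]>172))&(h[...,1]>170)&(h[...,2]>60)).astype(np.uint8)
E
python3 - <<'E'
from h import *
t=pickle.load(open("pics/top0.pkl","rb"));s=pickle.load(open("pics/scene0.pkl","rb"))
cr=lambda u,v,ox=180,oy=190:((u+.5)/6-.5+ox,(v+.5)/6-.5+oy)
for n,c in(("top",t),("scene",s)):
    N,l,st,ce=cv2.connectedComponentsWithStats(redmask(c["image"]))
    for i in range(1,N):
        if st[i,4]>8: print(n,st[i],ce[i])
m=redmask(t["image"])
print("cap",plane(t,[cr(201,248)],.168))
print("plate",plane(t,[cr(155,125),cr(85,415)],.012))
a,b=plane(t,[cr(155,125),cr(85,415)],.012); ex=a-b; print(np.linalg.norm(ex),np.degrees(np.arctan2(ex[1],ex[0])))
print("gap",plane(t,[cr(450,318),cr(555,338)],.122))
print("handle top",plane(t,[cr(292,416,330)],.144), "ends",plane(t,[cr(328,412,330),cr(240,420,330)],.144))
print("holder",plane(t,[cr(325,347,330),cr(343,485,330),cr(210,500,330),cr(190,362,330)],.090))
E
```

```text
top [290 141   7  31 119] [293.6302521  155.87394958]
top [276 142  12  30 114] [280.52631579 156.74561404]
top [159 167   7  30  92] [161.10869565 183.09782609]
top [168 175   9  22  66] [172.53030303 187.39393939]
top [ 63 187   5   5  11] [ 65.27272727 188.90909091]
top [ 47 198  16  14  80] [ 53.6125 206.075 ]
top [ 70 199   6   4  15] [ 72.8        200.33333333]
top [207 225  13  13 131] [213.28244275 230.95419847]
top [370 255  15   8  92] [377.27173913 258.44565217]
top [252 417  12   3  15] [257.33333333 418.6       ]
scene [420 156  14  17  53] [427.18867925 163.73584906]
scene [299 163  10   7  53] [303.54716981 165.77358491]
scene [153 225   8   5  20] [156.7 227. ]
cap [[0.5348667  0.10798803 0.168     ]]
plate [[0.61007005 0.14381025 0.012     ]
 [0.48557813 0.17350996 0.012     ]]
0.12798558307458144 -13.418094249203968
gap [[ 0.51181218  0.01583973  0.122     ]
 [ 0.50319451 -0.02488468  0.122     ]]
handle top [[ 0.46593789 -0.26746443  0.144     ]] ends [[ 0.46715039 -0.28145174  0.144     ]
 [ 0.46486405 -0.24734016  0.144     ]]
holder [[ 0.49729479 -0.29491649  0.09      ]
 [ 0.44184041 -0.29906432  0.09      ]
 [ 0.43715023 -0.24521634  0.09      ]
 [ 0.49244256 -0.23989911  0.09      ]]
```

```bash
cat >> h.py <<'E'
def plan(tgt,yaw,n=8,frac=None):
    """rows from measured pose to tgt pos (world), tool z azimuth yaw, tool down; linear"""
    s=manip.get_state();R=np.array(s["orientation"]);p=np.array(s["ee_pos"])
    from scipy.spatial.transform import Rotation as Ro
    a=np.radians(yaw);z=np.array([np.cos(a),np.sin(a),0]);y=np.array([0,0,-1.]);x=np.cross(y,z)
    Rt=np.c_[x,y,z]
    rv=Ro.from_matrix(R.T@Rt).as_rotvec()/n; dp=(np.array(tgt)-p)/n
    print("t",s["time"],"pos",p.round(4),"yaw",np.degrees(np.arctan2(R[1,2],R[0,2])).round(2),"w",round(s["gripper_width"],4),"F",np.round(s["ft_force"],2))
    for i in range(n):
        print((R.T@dp/.3).round(4).tolist(),(rv/np.pi).round(4).tolist())
        R=R@Ro.from_rotvec(rv).as_matrix()
E
python3 -c "
from h import *
plan([.535,.1065,.24],-13)"
```

```text
t 0.15 pos [0.2812 0.5854 0.2304] yaw 64.35 w 0.0852 F [-0.39 -0.71 -0.58]
[0.1817, -0.0037, -0.1341] [0.0001, 0.0537, 0.0001]
[0.2017, -0.0038, -0.1017] [0.0001, 0.0537, 0.0001]
[0.2159, -0.0038, -0.0664] [0.0001, 0.0537, 0.0001]
[0.2239, -0.0039, -0.0292] [0.0001, 0.0537, 0.0001]
[0.2257, -0.0039, 0.0089] [0.0001, 0.0537, 0.0001]
[0.221, -0.004, 0.0466] [0.0001, 0.0537, 0.0001]
[0.21, -0.004, 0.0831] [0.0001, 0.0537, 0.0001]
[0.1931, -0.004, 0.1172] [0.0001, 0.0537, 0.0001]
```

Request:
{"api": "step_arm", "payload": {
  "deltas": [
    [0, [0.16, -0.004, -0.118], [0, 0.0537, 0]],
    [0, [0.178, -0.004, -0.09], [0, 0.0537, 0]],
    [0, [0.19, -0.004, -0.058], [0, 0.0537, 0]],
    [0, [0.197, -0.004, -0.026], [0, 0.0537, 0]],
    [0, [0.199, -0.004, 0.008], [0, 0.0537, 0]],
    [0, [0.194, -0.004, 0.041], [0, 0.0537, 0]],
    [0, [0.185, -0.004, 0.073], [0, 0.0537, 0]],
    [0, [0.17, -0.004, 0.103], [0, 0.0537, 0]]
  ],
  "squeeze": 40
}}

```text
time: 1.15
ee_pos: [0.5054, 0.1626, 0.2409]
orientation: [[-0.23, -0.0, 0.973], [-0.973, 0.0, -0.23], [-0.0, -1.0, -0.0]]
ft_force: [1.2, -0.0, 0.3]
gripper_width: -0.0001
```

```bash
python3 -c "
from h import *
plan([.535,.1065,.215],-13)
s=manip.get_state();c=manip.camera('wrist');pickle.dump((c,s),open('pics/w1.pkl','wb'))
cv2.imwrite('pics/w1.png',c['image'][:,:,::-1])"
```

```text
t 1.15 pos [0.5054 0.1626 0.2409] yaw -13.27 w -0.0001 F [ 1.19 -0.01  0.3 ]
[0.0199, 0.0108, 0.0174] [0.0, -0.0002, -0.0]
[0.0199, 0.0108, 0.0174] [0.0, -0.0002, -0.0]
[0.02, 0.0108, 0.0174] [0.0, -0.0002, -0.0]
[0.02, 0.0108, 0.0173] [0.0, -0.0002, -0.0]
[0.02, 0.0108, 0.0173] [0.0, -0.0002, -0.0]
[0.02, 0.0108, 0.0173] [0.0, -0.0002, -0.0]
[0.02, 0.0108, 0.0173] [0.0, -0.0002, -0.0]
[0.02, 0.0108, 0.0173] [0.0, -0.0002, -0.0]
```

View pics/w1.png

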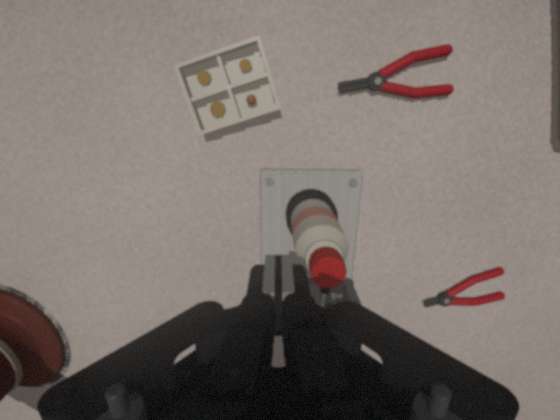

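```bash
python3 -c "
from h import *
c,s=pickle.load(open('pics/w1.pkl','rb'));T=wristT(c,s)
m=redmask(c['image']);m[:,:300]=0;m[:,360:]=0
ys,xs=np.nonzero(m);print(xs.min(),xs.max(),ys.min(),ys.max(),len(xs))
print(plane(c,[(327,268),(310,268),(345,268)],.168,T))
print(plane(c,[(264,170),(361,170)],.012,T))
"
```

```text
311 344 251 287 556
[[0.53512066 0.11494274 0.168     ]
 [0.52175188 0.11813855 0.168     ]
 [0.54932183 0.11152512 0.168     ]]
[[0.49113794 0.17676378 0.012     ]
 [0.60902036 0.14922039 0.012     ]]
```

Request:
{"api": "step_arm", "payload": {
  "deltas": [
    [0, [0.04, 0, 0.035], [0, -0.001, 0]],
    [0, [0.04, 0.02, 0.035], [0, 0, 0]],
    [0, [0.04, 0.03, 0.035], [0, 0, 0]],
    [0, [0.029, 0.03, 0.03], [0, 0, 0]],
    [0, [0, 0, 0], [0, 0, 0]],
    [0, [0, 0, 0], [0, 0, 0]],
    [0, [0, 0, 0], [0, 0, 0]],
    [0, [0, 0, 0], [0, 0, 0]]
  ]
}}

```text
time: 2.2
ee_pos: [0.5344, 0.1122, 0.2172]
orientation: [[-0.221, 0.0, 0.975], [-0.975, 0.0, -0.221], [-0.0, -1.0, 0.0]]
ft_force: [-0.3, -0.3, -0.6]
gripper_width: 0.0001
```

```bash
python3 -c "
from h import *
plan([.535,.109,.172],-13,4)
s=manip.get_state();c=manip.camera('wrist');pickle.dump((c,s),open('pics/w2.pkl','wb'))
cv2.imwrite('pics/w2.png',c['image'][:,:,::-1])
c=manip.camera('top');pickle.dump(c,open('pics/t2.pkl','wb'))
cv2.imwrite('pics/t2.png',cv2.resize(c['image'][150:310,140:340,::-1],None,fx=4,fy=3.75))"
```

```text
t 2.2 pos [0.5344 0.1122 0.2172] yaw -12.74 w 0.0001 F [-0.27 -0.29 -0.56]
[0.0025, 0.0376, 0.0011] [-0.0, 0.0004, -0.0]
[0.0025, 0.0376, 0.0011] [-0.0, 0.0004, -0.0]
[0.0025, 0.0376, 0.0011] [-0.0, 0.0004, -0.0]
[0.0025, 0.0376, 0.0011] [-0.0, 0.0004, -0.0]
```

View pics/w2.png

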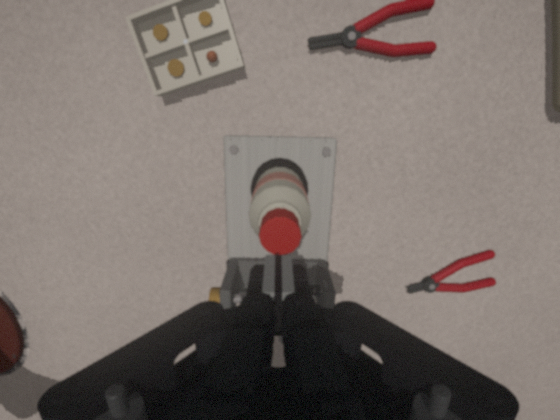

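View pics/t2.png

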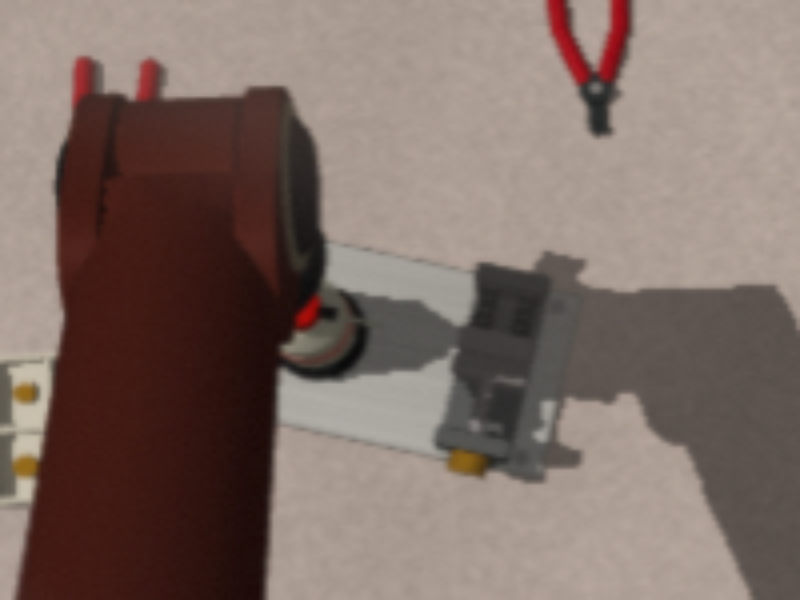

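```bash
python3 -c "
from h import *
c,s=pickle.load(open('pics/w2.pkl','rb'));T=wristT(c,s)
m=redmask(c['image']);m[:,:250]=0;m[:,310:]=0
ys,xs=np.nonzero(m);print(xs.min(),xs.max(),ys.min(),ys.max(),len(xs))
r=(xs.max()-xs.min()+1)/2
print(plane(c,[((xs.min()+xs.max())/2,ys.max()+.5-r)],.168,T),r)
q=plane(c,[(224,137),(335,137)],.012,T);print(q,q.mean(0)-np.array([.225,.974,0])*.055)
print('tcp px',project(c,[s['ee_pos']],T))
"
```

```text
261 299 219 253 542
[[0.53608733 0.11199876 0.168     ]] 19.5
[[0.48687369 0.17711902 0.012     ]
 [0.60920637 0.14950171 0.012     ]] [0.53566503 0.10974036 0.012     ]
tcp px [[277.37084991 270.01309993]]
```

Request:
{"api": "step_arm", "payload": {
  "deltas": [
    [0, [0.002, 0.06, 0.005], [0, 0, 0]],
    [0, [0.002, 0.06, 0], [0, 0, 0]],
    [0, [0, 0.02, 0], [0, 0, 0]],
    [0, [0, 0.01, 0], [0, 0, 0]],
    [0, [0, 0.01, 0], [0, 0, 0]],
    [0, [0, 0.01, 0], [0, 0, 0]],
    [0, [0, 0.005, 0], [0, 0, 0]],
    [0, [0, 0, 0], [0, 0, 0]]
  ]
}}

```text
time: 3.3
ee_pos: [0.5361, 0.1102, 0.1649]
orientation: [[-0.222, 0.001, 0.975], [-0.975, 0.0, -0.222], [-0.001, -1.0, 0.001]]
ft_force: [-0.9, -0.3, 3.2]
gripper_width: 0.0004
```

Request:
{"api": "step_arm", "payload": {
  "deltas": [
    [0, [0, 0.007, 0], [0, 0, 0]],
    [0, [0, 0.005, 0], [0, 0, 0]],
    [0, [0, 0.002, 0], [0, 0, 0]],
    [0, [0, 0, 0], [0, 0, 0]],
    [0, [0, 0, 0], [0, 0, 0]],
    [0, [0, 0, 0], [0, 0, 0]],
    [0, [0, 0, 0], [0, 0, 0]],
    [0, [0, 0, 0], [0, 0, 0]]
  ]
}}

```text
time: 4.3
ee_pos: [0.5362, 0.1102, 0.162]
orientation: [[-0.222, 0.002, 0.975], [-0.975, 0.001, -0.222], [-0.001, -1.0, 0.001]]
ft_force: [-2.5, -0.4, 12.0]
gripper_width: 0.0001
```

```bash
python3 -c "
from h import *
plan([.535,.109,.172],-13,1)
c=manip.camera('wrist');cv2.imwrite('pics/w3.png',c['image'][150:350,180:400,::-1])"
```

```text
t 4.3 pos [0.5362 0.1102 0.162 ] yaw -12.81 w 0.0001 F [-2.54 -0.44 12.03]
[0.0048, -0.0333, -0.0028] [-0.0004, 0.0011, -0.0004]
```

View pics/w3.png

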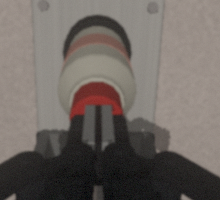

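Request:
{"api": "step_arm", "payload": {
  "deltas": [
    [0, [0, -0.13, 0], [0, 0, 0]],
    [40, [0, -0.13, 0], [0, 0, 0]],
    [40, [0.16, -0.04, 0], [0, 0, 0]],
    [40, [0.16, 0, 0], [0, 0, 0]],
    [40, [0.16, 0, 0], [0, 0, 0]],
    [40, [0.16, 0, 0], [0, 0, 0]],
    [40, [0, 0, 0], [0, 0, 0]],
    [40, [0, 0, 0], [0, 0, 0]]
  ]
}}

```text
time: 5.35
ee_pos: [0.4929, -0.0763, 0.2496]
orientation: [[-0.221, -0.001, 0.975], [-0.975, 0.001, -0.221], [-0.001, -1.0, -0.001]]
ft_force: [0.7, 0.3, -0.3]
gripper_width: 0.04
```

```bash
python3 -c "
from h import *
plan([.467,-.268,.24],4.5,4)
s=manip.get_state();c=manip.camera('wrist');pickle.dump((c,s),open('pics/w4.pkl','wb'))
cv2.imwrite('pics/w4.png',c['image'][:,:,::-1])
c=manip.camera('scene');pickle.dump(c,open('pics/s4.pkl','wb'))
cv2.imwrite('pics/s4.png',cv2.resize(c['image'][150:300,130:340,::-1],None,fx=3.8,fy=3.8))"
```

```text
t 5.35 pos [ 0.4929 -0.0763  0.2496] yaw -12.79 w 0.04 F [ 0.66  0.27 -0.3 ]
[0.1606, 0.0079, 0.0143] [0.0001, -0.024, -0.0001]
[0.1612, 0.0079, 0.0022] [0.0001, -0.024, -0.0001]
[0.1609, 0.008, -0.0099] [0.0001, -0.024, -0.0001]
[0.1597, 0.008, -0.022] [0.0001, -0.024, -0.0001]
```

View pics/w4.png

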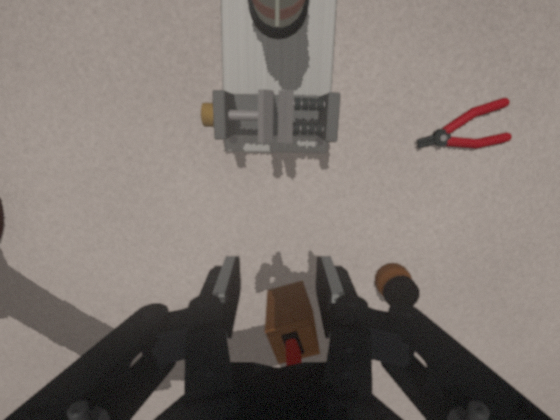

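View pics/s4.png

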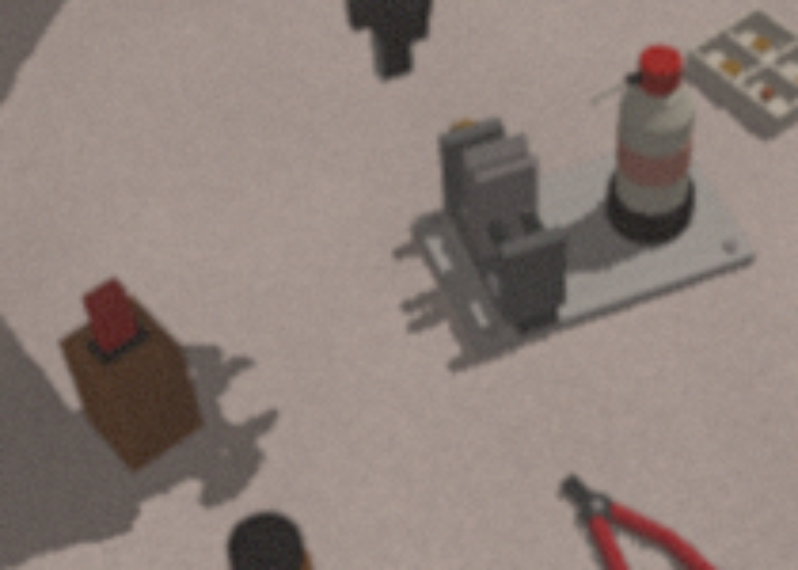

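Scene view: the cap is back up, at the same pixels as before. The wrist view shows both jaws from above at rows 90-140, columns 258-295. I'll zoom in.

```bash
python3 -c "
from h import *
c,s=pickle.load(open('pics/w4.pkl','rb'))
cv2.imwrite('pics/w4z.png',cv2.resize(c['image'][75:175,195:350,::-1],None,fx=5,fy=5,interpolation=cv2.INTER_CUBIC))"
```

```text
(no output)
```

View pics/w4z.png

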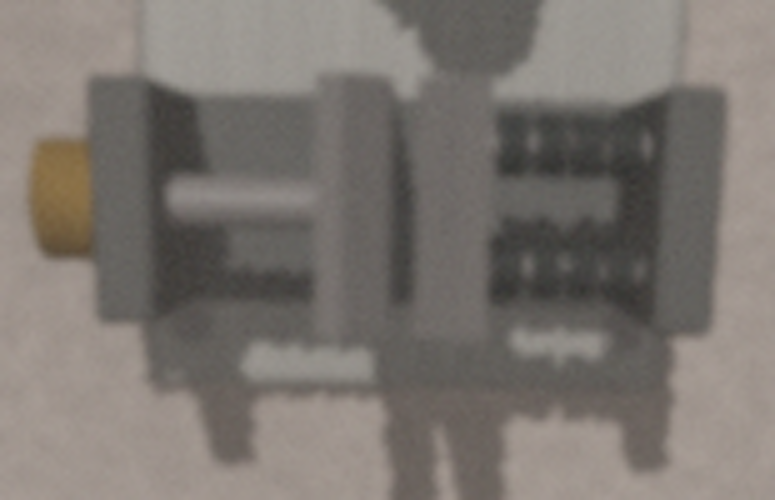

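```bash
python3 -c "
from h import *
c,s=pickle.load(open('pics/w4.pkl','rb'));T=wristT(c,s)
f=lambda u,v:((u+.5)/5-.5+195,(v+.5)/5-.5+75)
P=plane(c,[f(400,100),f(403,300),f(401.5,204),f(353,75),f(353,337),f(455,75),f(455,337)],.12,T);print(P)
for a,b in((0,1),(3,4),(5,6)):
  d=P[a]-P[b];print(np.linalg.norm(d),np.degrees(np.arctan2(d[0],d[1])))
E=plane(c,[f(100,75),f(105,322),f(715,90),f(700,335)],.095,T);print('ends mid',E,E.mean(0))
q=plane(c,[f(392,204),f(412,204)],.115,T);print(np.linalg.norm(q[1]-q[0]))
# handle/holder
g=plane(c,[(291,345)],.144,T);print(g)
"
```

```text
[[ 5.11044483e-01  1.63567526e-02  1.20000000e-01]
 [ 5.04073725e-01 -1.63319321e-02  1.20000000e-01]
 [ 5.07466615e-01 -3.73241953e-04  1.20000000e-01]
 [ 5.04180897e-01  2.20568934e-02  1.20000000e-01]
 [ 4.93981229e-01 -2.06353402e-02  1.20000000e-01]
 [ 5.21036263e-01  1.82269440e-02  1.20000000e-01]
 [ 5.11636119e-01 -2.46385892e-02  1.20000000e-01]]
0.033423667892002615 12.037833287330582
0.04389373564019688 13.43675151119991
0.04388412747379941 12.368816654835651
ends mid [[ 0.45779254  0.0344844   0.095     ]
 [ 0.44620989 -0.00921154  0.095     ]
 [ 0.56853353  0.00662508  0.095     ]
 [ 0.55813913 -0.03714106  0.095     ]] [ 0.50766877 -0.00131078  0.095     ]
0.0035281606622624335
[[ 0.47347419 -0.22340854  0.144     ]]
```

```bash
python3 -c "
from h import *
plan([.471,-.20,.225],4.5,4)"
```

```text
t 5.45 pos [ 0.4933 -0.0753  0.2497] yaw -12.63 w 0.04 F [-0.21 -0.1   0.04]
[0.1055, 0.0205, 0.0047] [0.0001, -0.0238, -0.0001]
[0.1055, 0.0205, -0.0032] [0.0001, -0.0238, -0.0001]
[0.105, 0.0206, -0.0111] [0.0001, -0.0238, -0.0001]
[0.1038, 0.0206, -0.0189] [0.0001, -0.0238, -0.0001]
```

Request:
{"api": "step_arm", "payload": {
  "deltas": [
    [40, [0.1055, 0.0205, 0.0047], [0, -0.024, 0]],
    [40, [0.1055, 0.0205, -0.0032], [0, -0.024, 0]],
    [40, [0.105, 0.0205, -0.011], [0, -0.024, 0]],
    [40, [0.104, 0.0205, -0.019], [0, -0.024, 0]],
    [40, [0, 0, 0], [0, 0, 0]],
    [40, [0, 0, 0], [0, 0, 0]],
    [40, [0, 0, 0], [0, 0, 0]],
    [40, [0, 0, 0], [0, 0, 0]]
  ]
}}

```text
time: 6.45
ee_pos: [0.4711, -0.2006, 0.2257]
orientation: [[0.08, 0.0, 0.997], [-0.997, 0.0, 0.08], [-0.0, -1.0, 0.0]]
ft_force: [0.7, -0.5, 0.3]
gripper_width: 0.04
```

```bash
python3 -c "
from h import *
plan([.467,-.267,.16],4.5,4)
s=manip.get_state();c=manip.camera('wrist');pickle.dump((c,s),open('pics/w5.pkl','wb'))
cv2.imwrite('pics/w5.png',c['image'][:,:,::-1])
"
```

```text
t 6.45 pos [ 0.4711 -0.2006  0.2257] yaw 4.6 w 0.04 F [ 0.71 -0.51  0.28]
[0.0549, 0.0547, -0.0079] [-0.0, 0.0001, -0.0]
[0.0549, 0.0548, -0.0079] [-0.0, 0.0001, -0.0]
[0.0549, 0.0548, -0.0078] [-0.0, 0.0001, -0.0]
[0.0549, 0.0548, -0.0078] [-0.0, 0.0001, -0.0]
```

View pics/w5.png

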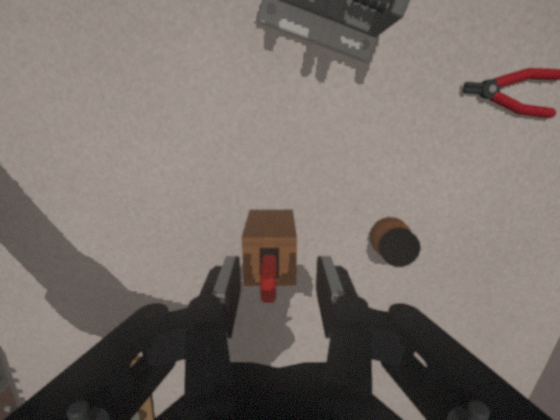

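```bash
python3 -c "
from h import *
c,s=pickle.load(open('pics/w5.pkl','rb'));T=wristT(c,s)
cv2.imwrite('pics/w5z.png',cv2.resize(c['image'][200:310,215:325,::-1],None,fx=5.4,fy=5.4,interpolation=cv2.INTER_CUBIC))
"
```

```text
(no output)
```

View pics/w5z.png

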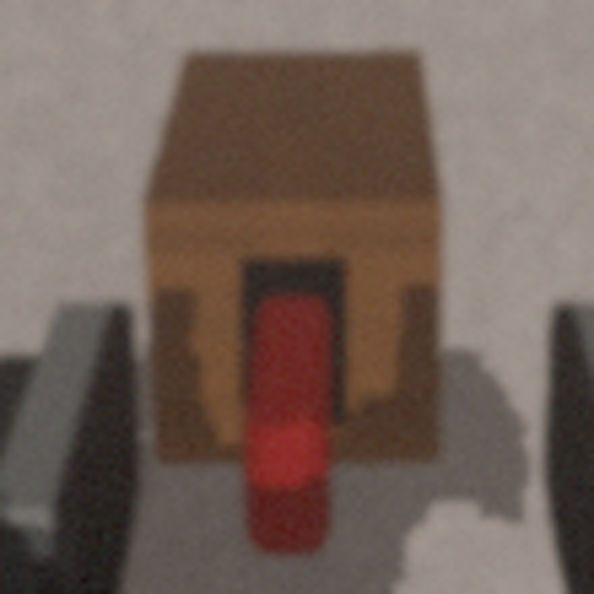

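```bash
python3 -c "
from h import *
c,s=pickle.load(open('pics/w5.pkl','rb'));T=wristT(c,s)
f=lambda u,v:((u+.5)/5.4-.5+215,(v+.5)/5.4-.5+200)
print(plane(c,[f(287,425),f(288,552),f(288,488),f(246,500),f(329,500)],.144,T))
H=plane(c,[f(148,202),f(440,202),f(440,460),f(158,462)],.09,T);print(H,H.mean(0))
d=H[1]-H[0];print(np.degrees(np.arctan2(d[1],d[0])),np.linalg.norm(d))
print(plane(c,[f(243,260),f(345,260)],.095,T))
"
```

```text
[[ 0.46733173 -0.25548331  0.144     ]
 [ 0.46912432 -0.27905302  0.144     ]
 [ 0.46828758 -0.26697827  0.144     ]
 [ 0.46173389 -0.26976578  0.144     ]
 [ 0.47498965 -0.26867796  0.144     ]]
[[ 0.43886854 -0.2429879   0.09      ]
 [ 0.49289596 -0.23860641  0.09      ]
 [ 0.49843862 -0.29354396  0.09      ]
 [ 0.4431227  -0.29851963  0.09      ]] [ 0.46833145 -0.26841448  0.09      ]
4.636392090387724 0.05420478774075817
[[ 0.45732181 -0.25097606  0.095     ]
 [ 0.47608374 -0.24945177  0.095     ]]
```

Request:
{"api": "step_arm", "payload": {
  "deltas": [
    [40, [0.0733, 0.06, -0.0093], [0, 0, 0]],
    [40, [0.0733, 0.06, -0.0093], [0, 0, 0]],
    [40, [0.0733, 0.06, -0.0093], [0, 0, 0]],
    [40, [0, 0.02, 0], [0, 0, 0]],
    [40, [0, 0.06, 0], [0, 0, 0]],
    [40, [0, 0.06, 0], [0, 0, 0]],
    [40, [0, 0.06, 0], [0, 0, 0]],
    [40, [0, 0.03, 0], [0, 0, 0]]
  ],
  "squeeze": 60
}}

```text
time: 7.5
ee_pos: [0.4678, -0.2665, 0.1022]
orientation: [[0.08, -0.0, 0.997], [-0.997, 0.001, 0.08], [-0.001, -1.0, -0.0]]
ft_force: [-0.2, -0.6, 0.5]
gripper_width: 0.0402
```

```bash
python3 -c "
from h import *
plan([.468,-.267,.103],4.6,1)
s=manip.get_state();c=manip.camera('wrist');pickle.dump((c,s),open('pics/w6.pkl','wb'))
cv2.imwrite('pics/w6.png',c['image'][:,:,::-1])
"
```

```text
t 7.5 pos [ 0.4678 -0.2665  0.1022] yaw 4.58 w 0.0402 F [-0.21 -0.59  0.52]
[0.0016, -0.0026, 0.0005] [0.0001, -0.0001, -0.0005]
```

View pics/w6.png

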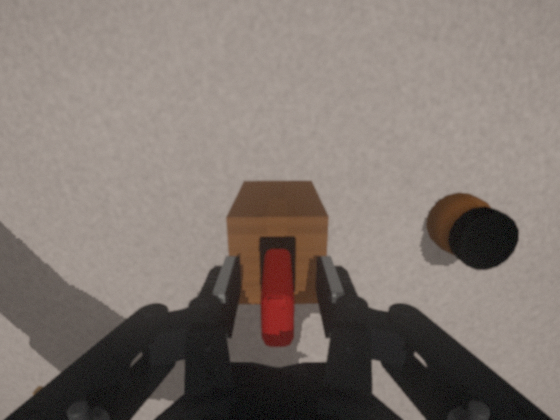

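The handle sits at columns 262-293, midway between the fingers. Closing now.

Request:
{"api": "step_arm", "payload": {
  "deltas": [
    [0, [0, -0.002, 0], [0, 0, 0]],
    [0, [0, 0, 0], [0, 0, 0]],
    [0, [0, 0, 0], [0, 0, 0]],
    [0, [0, 0, 0], [0, 0, 0]],
    [0, [0, 0, 0], [0, 0, 0]],
    [0, [0, 0, 0], [0, 0, 0]],
    [0, [0, 0, 0], [0, 0, 0]],
    [0, [0, 0, 0], [0, 0, 0]]
  ],
  "squeeze": 60
}}

```text
time: 8.55
ee_pos: [0.468, -0.2684, 0.1041]
orientation: [[0.078, 0.002, 0.997], [-0.997, -0.0, 0.078], [0.001, -1.0, 0.002]]
ft_force: [-0.7, 0.5, 5.5]
gripper_width: 0.0133
```

Request:
{"api": "step_arm", "payload": {
  "deltas": [
    [0, [0, -0.02, 0], [0, 0, 0]],
    [0, [0, -0.04, 0], [0, 0, 0]],
    [0, [0, -0.07, 0], [0, 0, 0]],
    [0, [0, -0.07, 0], [0, 0, 0]],
    [0, [0, -0.07, 0], [0, 0, 0]],
    [0, [0, -0.07, 0], [0, 0, 0]],
    [0, [0, -0.07, 0], [0, 0, 0]],
    [0, [0, -0.07, 0], [0, 0, 0]]
  ]
}}

```text
time: 9.55
ee_pos: [0.467, -0.2682, 0.2484]
orientation: [[0.078, -0.0, 0.997], [-0.997, -0.0, 0.078], [0.0, -1.0, -0.0]]
ft_force: [0.0, -0.8, -0.6]
gripper_width: 0.0136
```

```bash
python3 -c "
from h import *
plan([.5075,-.0025,.25],-12.9,8)
s=manip.get_state();c=manip.camera('scene');pickle.dump((c,s),open('pics/s7.pkl','wb'))
cv2.imwrite('pics/s7.png',cv2.resize(c['image'][130:310,80:340,::-1],None,fx=3,fy=3))
"
```

```text
t 9.55 pos [ 0.467  -0.2682  0.2484] yaw 4.46 w 0.0136 F [ 0.01 -0.82 -0.61]
[-0.1091, -0.0007, 0.0254] [0.0, 0.0121, 0.0]
[-0.11, -0.0007, 0.0213] [0.0, 0.0121, 0.0]
[-0.1107, -0.0007, 0.0171] [0.0, 0.0121, 0.0]
[-0.1113, -0.0007, 0.0129] [0.0, 0.0121, 0.0]
[-0.1117, -0.0007, 0.0087] [0.0, 0.0121, 0.0]
[-0.1119, -0.0007, 0.0044] [0.0, 0.0121, 0.0]
[-0.112, -0.0007, 0.0002] [0.0, 0.0121, 0.0]
[-0.1119, -0.0007, -0.0041] [0.0, 0.0121, 0.0]
```

View pics/s7.png

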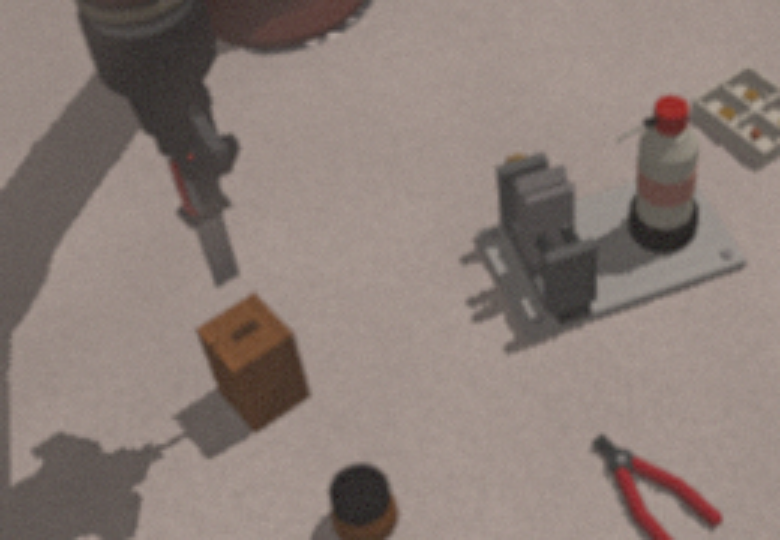

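Request:
{"api": "step_arm", "payload": {
  "deltas": [
    [0, [-0.109, 0, 0.0254], [0, 0.0121, 0]],
    [0, [-0.11, 0, 0.0213], [0, 0.0121, 0]],
    [0, [-0.111, 0, 0.0171], [0, 0.0121, 0]],
    [0, [-0.111, 0, 0.0129], [0, 0.0121, 0]],
    [0, [-0.112, 0, 0.0087], [0, 0.0121, 0]],
    [0, [-0.112, 0, 0.0044], [0, 0.0121, 0]],
    [0, [-0.112, 0, 0], [0, 0.0121, 0]],
    [0, [-0.112, 0, -0.0041], [0, 0.0121, 0]]
  ]
}}

```text
time: 10.6
ee_pos: [0.5077, -0.0014, 0.2471]
orientation: [[-0.226, -0.0, 0.974], [-0.974, -0.0, -0.226], [0.0, -1.0, -0.0]]
ft_force: [0.9, 0.5, -0.7]
gripper_width: 0.0132
```

Request:
{"api": "step_arm", "payload": {
  "deltas": [
    [0, [0, 0, 0], [0, 0, 0]],
    [0, [0, 0, 0], [0, 0, 0]],
    [0, [0, 0, 0], [0, 0, 0]],
    [0, [0, 0, 0], [0, 0, 0]],
    [0, [0, 0, 0], [0, 0, 0]],
    [0, [0, 0, 0], [0, 0, 0]],
    [0, [0, 0, 0], [0, 0, 0]],
    [0, [0, 0, 0], [0, 0, 0]]
  ]
}}

```text
time: 11.6
ee_pos: [0.5079, -0.0023, 0.2472]
orientation: [[-0.224, -0.0, 0.975], [-0.975, -0.0, -0.224], [0.0, -1.0, -0.0]]
ft_force: [-0.2, 0.3, -0.3]
gripper_width: 0.0134
```

```bash
python3 -c "
from h import *
plan([.5075,-.0025,.235],-12.9,1)
for n in ('scene','top','wrist'):
  s=manip.get_state();c=manip.camera(n);pickle.dump((c,s),open(f'pics/{n}8.pkl','wb'))
  im=c['image'][:,:,::-1]
  if n=='scene': im=cv2.resize(im[120:260,180:360],None,fx=4.2,fy=4.2,interpolation=cv2.INTER_CUBIC)
  if n=='top': im=cv2.resize(im[180:300,180:320],None,fx=4.5,fy=4.5)
  cv2.imwrite(f'pics/{n}8.png',im)
"
```

```text
t 11.6 pos [ 0.5079 -0.0023  0.2472] yaw -12.94 w 0.0134 F [-0.21  0.29 -0.33]
[0.001, 0.0407, -0.0011] [0.0, -0.0002, 0.0]
```

View pics/scene8.png

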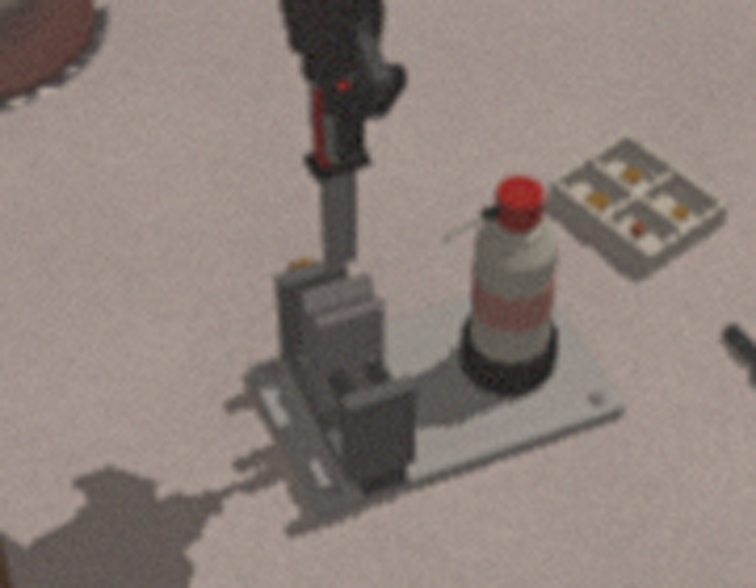

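View pics/wrist8.png

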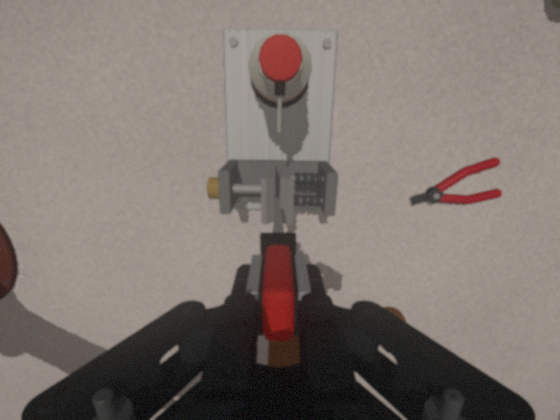

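View pics/top8.png

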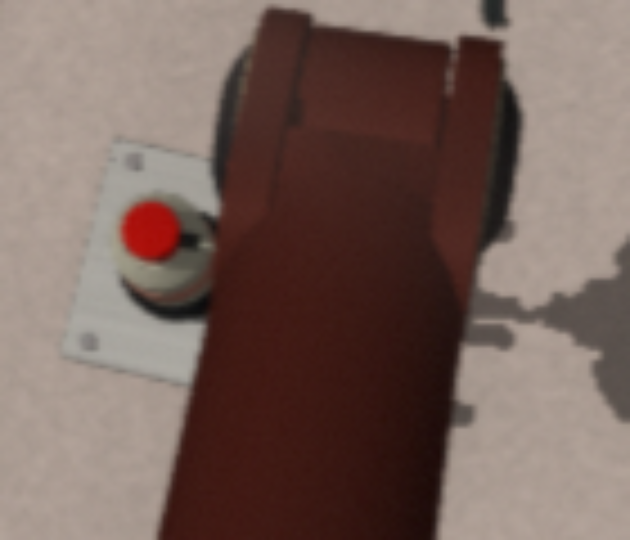

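```bash
python3 -c "
from h import *
c,s=pickle.load(open('pics/wrist8.pkl','rb'))
cv2.imwrite('pics/w8z.png',cv2.resize(c['image'][150:260,205:350,::-1],None,fx=5,fy=5,interpolation=cv2.INTER_CUBIC))
c,s=pickle.load(open('pics/scene8.pkl','rb'))
p=np.array(s['ee_pos']);print(project(c,[p+[0,0,.019-.112],p+[0,0,.019-.032],[.5075,-.0025,.125]]))
"
```

```text
[[261.13839703 181.94265779]
 [260.44769    158.06724974]
 [261.20948819 189.95601117]]
```

View pics/w8z.png

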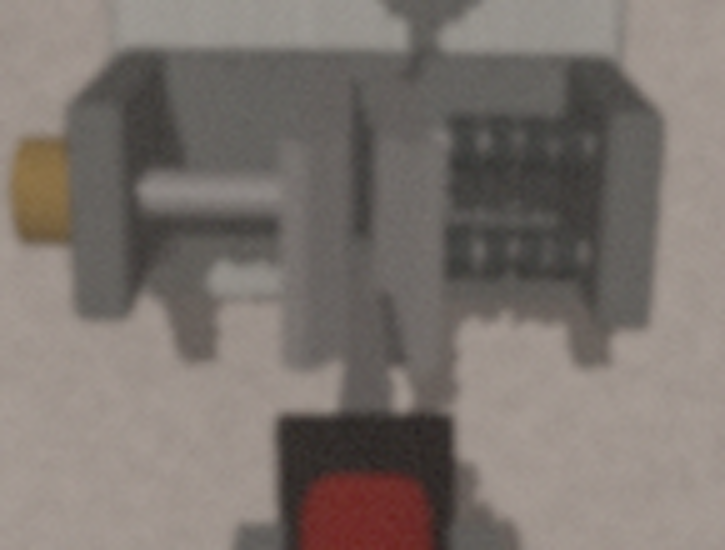

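Checks before inserting:
- **Wrist view:** the blade is at crop column 366 and the gap centre at about 363, so they're within 1 mm.
- **Scene view:** the tip is at about (261,183), against a predicted (261,182), so the blade is upright.

Lowering now.

Request:
{"api": "step_arm", "payload": {
  "deltas": [
    [0, [0, 0.03, 0], [0, 0, 0]],
    [0, [0, 0.03, 0], [0, 0, 0]],
    [0, [0, 0.025, 0], [0, 0, 0]],
    [0, [0, 0.025, 0], [0, 0, 0]],
    [0, [0, 0.02, 0], [0, 0, 0]],
    [0, [0, 0.02, 0], [0, 0, 0]],
    [0, [0, 0, 0], [0, 0, 0]],
    [0, [0, 0, 0], [0, 0, 0]]
  ]
}}

```text
time: 12.75
ee_pos: [0.508, -0.0024, 0.2024]
orientation: [[-0.224, 0.0, 0.975], [-0.975, -0.0, -0.224], [-0.0, -1.0, 0.0]]
ft_force: [0.2, -1.1, 0.2]
gripper_width: 0.0137
```

```bash
python3 -c "
from h import *
plan([.5075,-.0025,.19],-12.9,1)
c=manip.camera('scene')
cv2.imwrite('pics/s9.png',cv2.resize(c['image'][120:260,180:360,::-1],None,fx=4.2,fy=4.2,interpolation=cv2.INTER_CUBIC))
"
```

```text
t 12.75 pos [ 0.508  -0.0024  0.2024] yaw -12.95 w 0.0137 F [ 0.17 -1.09  0.2 ]
[0.0009, 0.0412, -0.0016] [-0.0001, -0.0003, -0.0]
```

View pics/s9.png

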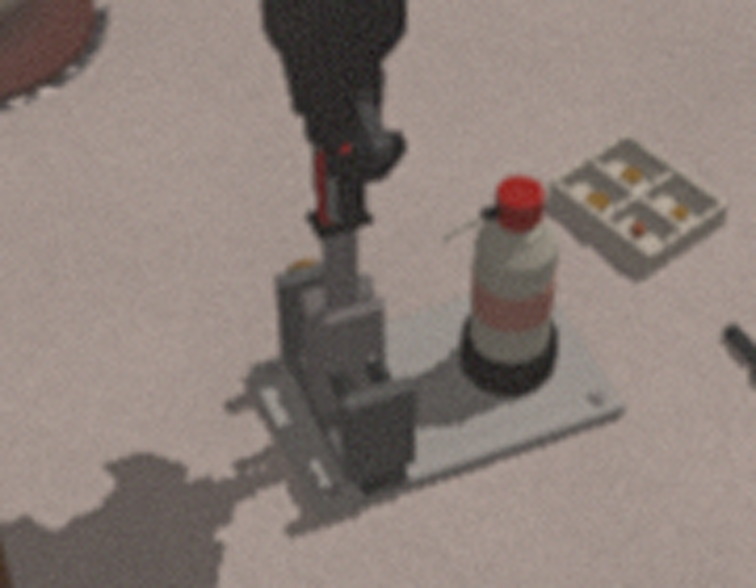

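The blade has entered between the jaws, and the wrist force is still near zero. I'll go on down in small steps.

Request:
{"api": "step_arm", "payload": {
  "deltas": [
    [0, [0, 0.008, 0], [0, 0, 0]],
    [0, [0, 0.008, 0], [0, 0, 0]],
    [0, [0, 0.008, 0], [0, 0, 0]],
    [0, [0, 0.008, 0], [0, 0, 0]],
    [0, [0, 0, 0], [0, 0, 0]],
    [0, [0, 0, 0], [0, 0, 0]],
    [0, [0, 0, 0], [0, 0, 0]],
    [0, [0, 0, 0], [0, 0, 0]]
  ]
}}

```text
time: 13.8
ee_pos: [0.5079, -0.0024, 0.1927]
orientation: [[-0.224, 0.0, 0.975], [-0.975, -0.0, -0.224], [0.0, -1.0, 0.0]]
ft_force: [-0.6, 0.1, -0.9]
gripper_width: 0.0136
```

Request:
{"api": "step_arm", "payload": {
  "deltas": [
    [0, [0, 0.006, 0], [0, 0, 0]],
    [0, [0, 0.006, 0], [0, 0, 0]],
    [0, [0, 0.006, 0], [0, 0, 0]],
    [0, [0, 0.006, 0], [0, 0, 0]],
    [0, [0, 0, 0], [0, 0, 0]],
    [0, [0, 0, 0], [0, 0, 0]],
    [0, [0, 0, 0], [0, 0, 0]],
    [0, [0, 0, 0], [0, 0, 0]]
  ]
}}

```text
time: 14.8
ee_pos: [0.5078, -0.0023, 0.1854]
orientation: [[-0.224, -0.0, 0.975], [-0.975, -0.0, -0.224], [0.0, -1.0, -0.0]]
ft_force: [-0.3, -0.4, -1.4]
gripper_width: 0.0133
```

Request:
{"api": "step_arm", "payload": {
  "deltas": [
    [0, [0, 0.005, 0], [0, 0, 0]],
    [0, [0, 0.005, 0], [0, 0, 0]],
    [0, [0, 0.005, 0], [0, 0, 0]],
    [0, [0, 0.005, 0], [0, 0, 0]],
    [0, [0, 0, 0], [0, 0, 0]],
    [0, [0, 0, 0], [0, 0, 0]],
    [0, [0, 0, 0], [0, 0, 0]],
    [0, [0, 0, 0], [0, 0, 0]]
  ]
}}

```text
time: 15.8
ee_pos: [0.5079, -0.0023, 0.1795]
orientation: [[-0.224, 0.0, 0.975], [-0.975, -0.0, -0.224], [-0.0, -1.0, 0.0]]
ft_force: [0.2, -0.1, 2.3]
gripper_width: 0.0134
```

Request:
{"api": "step_arm", "payload": {
  "deltas": [
    [0, [0, 0.004, 0], [0, 0, 0]],
    [0, [0, 0.004, 0], [0, 0, 0]],
    [0, [0, 0.004, 0], [0, 0, 0]],
    [0, [0, 0, 0], [0, 0, 0]],
    [0, [0, 0, 0], [0, 0, 0]],
    [0, [0, 0, 0], [0, 0, 0]],
    [0, [0, 0, 0], [0, 0, 0]],
    [0, [0, 0, 0], [0, 0, 0]]
  ]
}}

```text
time: 16.8
ee_pos: [0.5078, -0.0024, 0.1757]
orientation: [[-0.224, -0.0, 0.975], [-0.975, -0.0, -0.224], [0.0, -1.0, -0.0]]
ft_force: [0.9, -0.2, 2.0]
gripper_width: 0.0135
```

Request:
{"api": "step_arm", "payload": {
  "deltas": [
    [0, [0, 0.004, 0], [0, 0, 0]],
    [0, [0, 0.004, 0], [0, 0, 0]],
    [0, [0, 0.004, 0], [0, 0, 0]],
    [0, [0, 0, 0], [0, 0, 0]],
    [0, [0, 0, 0], [0, 0, 0]],
    [0, [0, 0, 0], [0, 0, 0]],
    [0, [0, 0, 0], [0, 0, 0]],
    [0, [0, 0, 0], [0, 0, 0]]
  ]
}}

```text
time: 17.8
ee_pos: [0.5079, -0.0023, 0.1722]
orientation: [[-0.224, -0.0, 0.975], [-0.975, -0.0, -0.224], [0.0, -1.0, -0.0]]
ft_force: [-0.3, 0.3, 4.4]
gripper_width: 0.0134
```

Request:
{"api": "step_arm", "payload": {
  "deltas": [
    [0, [0, 0.004, 0], [0, 0, 0]],
    [0, [0, 0.004, 0], [0, 0, 0]],
    [0, [0, 0.004, 0], [0, 0, 0]],
    [0, [0, 0, 0], [0, 0, 0]],
    [0, [0, 0, 0], [0, 0, 0]],
    [0, [0, 0, 0], [0, 0, 0]],
    [0, [0, 0, 0], [0, 0, 0]],
    [0, [0, 0, 0], [0, 0, 0]]
  ]
}}

```text
time: 18.8
ee_pos: [0.508, -0.0024, 0.1687]
orientation: [[-0.224, 0.0, 0.975], [-0.975, -0.0, -0.224], [-0.0, -1.0, 0.0]]
ft_force: [-0.2, -0.5, 4.8]
gripper_width: 0.0134
```

Request:
{"api": "step_arm", "payload": {
  "deltas": [
    [0, [0, 0.004, 0], [0, 0, 0]],
    [0, [0, 0.004, 0], [0, 0, 0]],
    [0, [0, 0.003, 0], [0, 0, 0]],
    [0, [0, 0, 0], [0, 0, 0]],
    [0, [0, 0, 0], [0, 0, 0]],
    [0, [0, 0, 0], [0, 0, 0]],
    [0, [0, 0, 0], [0, 0, 0]],
    [0, [0, 0, 0], [0, 0, 0]]
  ]
}}

```text
time: 19.8
ee_pos: [0.5082, -0.0024, 0.1656]
orientation: [[-0.224, 0.001, 0.975], [-0.975, -0.0, -0.224], [-0.0, -1.0, 0.001]]
ft_force: [0.3, -0.6, 6.5]
gripper_width: 0.0134
```

```bash
python3 -c "
from h import *
for n in ('wrist','scene'):
  s=manip.get_state();print(s['time'],s['ft_force'],s['ee_pos'])
  c=manip.camera(n);pickle.dump((c,s),open(f'pics/{n}10.pkl','wb'))
  im=c['image'][:,:,::-1]
  im=im[120:260,180:360] if n=='scene' else im[130:290,190:370]
  cv2.imwrite(f'pics/{n}10.png',cv2.resize(im,None,fx=4,fy=3.7,interpolation=cv2.INTER_CUBIC))
"
```

```text
19.8 [ 0.29941036 -0.55531625  6.50074   ] [ 0.50818389 -0.00241101  0.16559646]
19.85 [-0.19830243  0.51058896  6.14546586] [ 0.50818769 -0.00239284  0.16558318]
```

View pics/wrist10.png

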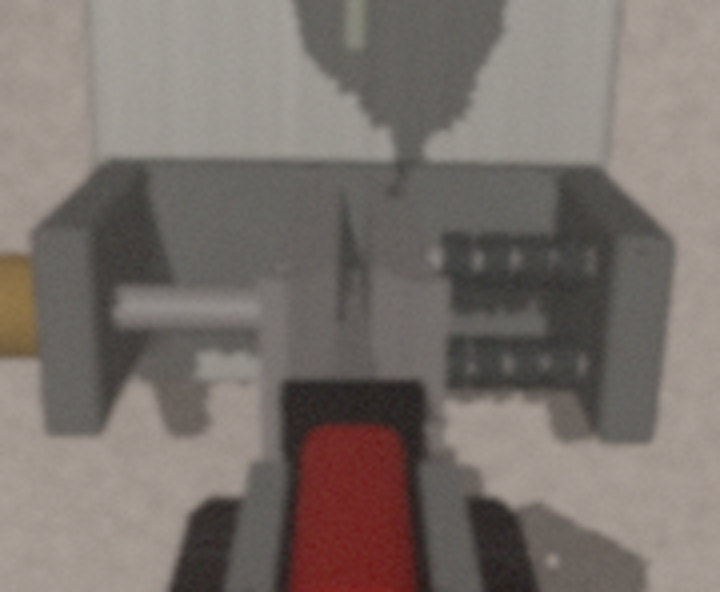

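View pics/scene10.png

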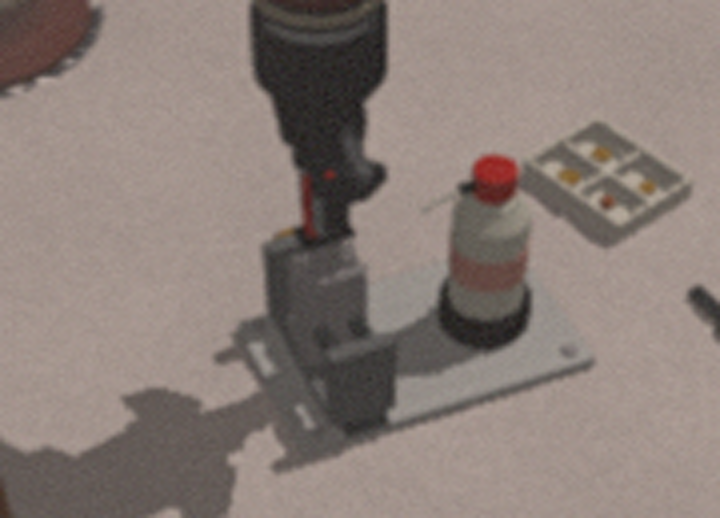

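Request:
{"api": "step_arm", "payload": {
  "deltas": [
    [0, [0, 0, 0], [0, 0, 0]],
    [0, [0, 0, 0], [0, 0, 0]],
    [0, [0, 0, 0], [0, 0, 0]],
    [0, [0, 0, 0], [0, 0, 0]],
    [0, [0, 0, 0], [0, 0, 0]],
    [0, [0, 0, 0], [0, 0, 0]],
    [0, [0, 0, 0], [0, 0, 0]],
    [0, [0, 0, 0], [0, 0, 0]]
  ]
}}

```text
time: 20.9
ee_pos: [0.5082, -0.0024, 0.1656]
orientation: [[-0.224, 0.001, 0.975], [-0.975, -0.0, -0.224], [-0.0, -1.0, 0.001]]
ft_force: [-1.4, 0.4, 5.8]
gripper_width: 0.0134
```

```bash
python3 -c "
from bench import manip
s=manip.get_state();print(s['time'],s['ft_force'],s['ee_pos'],s['gripper_width'],max(abs(v) for v in s['qvel']))
print(manip.finish_job())"
```

```text
20.9 [-1.41130976  0.43631123  5.84382801] [ 0.50820025 -0.00238654  0.16558529] 0.01335899000566838 0.1335400941837639
the job is handed in; nothing more can be done
None
```

I pressed the duster cap fully down, and it sprang back up. Then I took the taper blade from its holder and slid it upright between the jaws until it dragged. I handed the job in at 20.9 s, still gripping the blade there.

- **Cap:** the press reached 12 N with the fingertips at 162 mm, which is the bottom of the cap's travel. Later pictures show the cap back up.
- **Blade depth:** the jaw began to give with the TCP at about 180 mm, and I stopped at 165.6 mm. By the taper that is about 1 mm of jaw travel. The jaw's movement was not measured directly.
- **Push force:** it settled at 5.8 to 6.5 N with noise of about ±1 N, near the 6 to 8 N expected at 1 mm. The last reading of 5.8 N was just under that range, and all of them fit a snug drag.
- **At hand-in:** the arm was still, the grip was steady at 13.4 mm and the tool was upright. The arm never went near the pliers, tray or jar.
- **Disagreement:** the top and wrist cameras differed by 3 to 7 mm in y on the fixture and cap. I took values between the two, and the cap and gap were wide enough for that.

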